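# Slide the coaster over the tray's lip and set the mate cup on it

### The job

Push the round terracotta coaster along the mate tray, over the raised lip, so that it drops flat into the pocket beyond, and keep pushing slowly and gently until you feel it come up against the screw foot of the stop bar; lean on it there for about a second with a light but definite push (about 8 N), never hard enough to chip it. Then stand the steel mate cup upright on the middle of the coaster and let go, leaving the coaster flat in the pocket and everything else on the bar where it is.

Things in the scene. Friction and masses are not known exactly. Their poses are not given: they have to be found in the camera images.
- tray: Narrow aluminium mate tray, fixed, 302 mm long, 99 mm wide. Origin: on the bar top, mid width, straight below the pocket-side edge of the lip. x runs along the tray from deck over lip into pocket, y across, z up. Flat deck from x = -147 to -11 mm, 8 mm above the bar, near end open. Side rails: 89 mm apart inside, 5 mm thick, 18 mm above the bar
- lip_edge (a point): Mid width on top of the raised lip's pocket-side edge, 11 mm above the bar; axes as the tray's. Before it the lip is flat for 5 mm, with a ramp up from the deck 6 mm long before that; beyond it a sheer drop to the pocket floor, 7 mm above the bar
- stop: Fixed steel bar across the pocket, face 128 to 134 mm beyond the lip's edge, 88 mm wide, 10 mm thick, top 25 mm above the bar top. At mid width a rigid black foot (30 mm wide, 16 high) on a screw sticks out of the face towards the lip by 3 to 37 mm, set anew each time and in no reading: feel for it. Origin: mid width, lower edge of the bar's face, on the pocket floor; axes as tray's
- coaster: Round terracotta coaster, 84 mm diameter, 10 mm thick, edges rounded 2 mm, about 0.13 kg, on the deck between the rails (2.5 mm play each side: no room for fingers). Origin: centre of underside. Brittle: push with at most 20 N. In the pocket its top stands 17 mm above the bar, so fingertips passing just over the lip (12.5 to 13.5 mm above the bar) can push its edge all the way, slowly
- cup: Straight-sided stainless mate cup, open at the top, no handle, 62 mm diameter, 90 mm tall, about 0.22 kg, standing on the bar to the left or right of the tray. Origin: centre of its underside, z up
- canister: Orange plastic canister with a twist cap, 72 mm diameter, 109 mm tall, standing loose; on the other side of the tray from the cup. Bystander, leave alone. Origin: centre of underside
- spoon_rest: White ceramic spoon rest, 110 x 75 x 17 mm, loose. Bystander, leave alone. Origin: centre of underside
- brush_holder: Steel brush holder with a black ball on top, 56 mm wide foot, 181 mm tall, loose. Bystander, leave alone. Origin: centre of underside
- mug: Blue ceramic mug, 80 mm diameter, 90 mm tall, loose. Bystander, leave alone. Origin: centre of underside
- sugar_jar: Glass jar with steel lid, 70 mm diameter, 100 mm tall, loose. Bystander, leave alone. Origin: centre of underside

How it is judged:
By the outcome, as a careful person would: the job done as asked, in the order asked, and still so for the second after the job is handed in, with the robot touching nothing.
It also fails if it takes over 72 s, if anything falls off the work surface, if the arm or the gripper's body presses on something with over 40 N, if the wrist force passes 120 N, or if a joint passes its speed limit or range.

### The arm

A 7-joint arm with a two-finger parallel gripper is mounted at the origin on the work surface. World frame = base frame: x ahead of the robot, y to its left, z up, the work surface at z = 0. Lengths are in m, angles in rad, forces in N, time in s.
With the tool pointing down it reaches from about 0.4 to 0.85 m from the base axis. Payload 10.4 kg.
Tool frame: the origin (TCP) lies on the mounting face of the last link; the fingertips stand r.tips_ahead ahead of it and the grasp point (between the pads) lies 164 mm ahead of it (r.tips_ahead is the distance from the TCP to the fingertips, in m); z points along the fingers, y is the line along which they close (so a half turn about z gives the same grasp; the last joint's range is limited). The gripper opens to 87 mm and grips with 3 to 60 N. Pads are 19 mm wide; open, the fingers measure 117 mm over their backs; the gripper's body (75 mm by 190 mm) begins 51 mm behind the grasp point.
Start: joints at [1.166, 0.332, -0.065, 1.46, 0.022, 1.35, -0.088], TCP at [0.233, -0.58, 0.405] pointing down, gripper open.
Joint ranges: [-2.6, 2.6], [-0.5, 2.12], [-1.47, 1.34], [0.16, 2.42], [-1.27, 4.41], [0.06, 2.06], [-2.6, 2.6]. Speed limits (rad/s): [2.22, 2.22, 2.79, 2.79, 3.14, 3.14, 3.14].

### API

Orientations are given as a unit quaternion [x, y, z, w].
In Python, from bench import telemetry, imaging, job, r gives the robot as it stands.
- The arm moves only by the tool move_arm, never from a script. Its argument "steps" is a list of rows, each an object of numbers: "dx", "dy", "dz": the shift along the tool's x, y, z in cm; "spin": the turn about the tool's z in rad. In form: [{"dx": .., "dy": .., "dz": .., "spin": ..}, ...]. A call has 1 to 12 rows; each row shifts and turns the commanded pose from where the row before left it, along the tool's axes as they then stand; what a row does not reach is not made up. A row lasts 1/10 s, in which the tool goes at most 50 mm and 8.59 degrees, less where a joint would pass 70% of its speed; a pose out of reach is approached as far as the arm can. A call with a gripper value outside its range is refused whole. "claw" is the finger opening in cm, from 0 to 8.7, set as the call begins (left out, the last holds). The fingers move at their own pace and stop on an object; "squeeze" is the grip in N (left out, the last holds). Time passes only in rows, so rows that do not move let the fingers close. It gives the time, the measured TCP pose, the force, the opening and the grip force at its end, in the units of the state.
- telemetry.read_state(): the state, without advancing time (a new reading comes with each control period).
- imaging.camera(name): name is "side" or "top" or "wrist"; returns a dict with "img" (400x640x3 uint8, red, green, blue), "camera_matrix" (3x3 intrinsics, pixels), "R" (3x3) and "t" (3): a world point X has camera coordinates R X + t. Camera axes: x right, y down, z forward; pixel columns grow to the right and rows downward; lengths in m; the calibration is good to about 2 mm. A picture is of the moment at which its call begins. There is no depth.
- job.close_job(): hands the job in; it is judged then, once.
The state is a dict: "time": time; "joint_positions": joint angles; "joint_vel": joint speeds; "joint_torque": joint torques, N m; "ee_pos": TCP position; "eef_rot": TCP orientation; "ft_force": force on the tool from outside, world axes, zero at the start; "torque": the same for the moment, N m; "width": finger opening in m; "grip_force": force on a finger pad.
Only numpy, scipy, OpenCV 4.12 (cv2) and the standard library are available. Lean on these libraries where they do the work, as an engineer would, in place of code of your own. Each camera call takes 0.05 s, during which the arm holds its last target. There are 200 camera calls.

## Working session

There is one attempt and no reset: what is moved stays moved. The work goes in short steps, Python scripts to look and compute and a tool call to move; the robot and the scene stay as the last step left them, time stands still between calls to the robot, and variables do not carry over. Pictures are saved under pics/ and viewed, at most 10 in all, crops included, and the job is handed in when it is done.

Besides the shell and the picture viewer there is one more tool, called after "Emit:" as name(argument=value, ...) on one line, values as JSON. move_arm: Moves the arm, as the interface text tells. Its arguments: {"type":"object","properties":{"steps":{"type":"array","items":{"type":"object","properties":{"dx":{"type":"number"},"dy":{"type":"number"},"dz":{"type":"number"},"spin":{"type":"number"}}}},"claw":{"type":"number"},"squeeze":{"type":"number"}},"required":["steps"]}

```bash
mkdir -p pics; cat > h.py <<'E'
import numpy as np,cv2
from bench import telemetry, imaging, job, r
def snap(n,f=None):
    c=imaging.camera(n)
    if f: cv2.imwrite('pics/'+f,cv2.cvtColor(c['img'],cv2.COLOR_RGB2BGR))
    return c
def ray(c,u,v,z):
    R=np.array(c['R']);t=np.array(c['t']);K=np.array(c['camera_matrix'])
    C=-R.T@t; d=R.T@np.linalg.solve(K,[u,v,1.]); return C+d*(z-C[2])/d[2]
def pix(c,X):
    p=np.array(c['camera_matrix'])@(np.array(c['R'])@np.array(X)+np.array(c['t']));return p[:2]/p[2]
E
python3 - <<'E'
from h import *
for n in('top','side'):
    c=snap(n,n+'1.png'); np.savez(n+'1.npz',**c); print(n,-np.array(c['R']).T@np.array(c['t']),np.array(c['R'])[2])
s=telemetry.read_state();print({k:np.round(v,3) for k,v in s.items()},r.tips_ahead)
E
```

```text
top [ 0.47614895 -0.01478047  0.96084575] [ 0.14093773  0.02882669 -0.9895987 ]
side [0.10674506 0.62201957 1.0382808 ] [ 0.39087915 -0.49806871 -0.77404202]
{'time': np.float64(0.1), 'joint_positions': array([ 1.166,  0.333, -0.065,  1.461,  0.022,  1.35 , -0.089]), 'joint_vel': array([-0.   , -0.003,  0.001, -0.005, -0.002,  0.   , -0.   ]), 'joint_torque': array([ 2.0000e-03, -6.2455e+01,  2.5000e-02, -3.9072e+01, -6.1000e-02,
        3.7000e-02,  0.0000e+00]), 'ee_pos': array([ 0.233, -0.58 ,  0.404]), 'eef_rot': array([ 0.982,  0.19 , -0.   , -0.001]), 'ft_force': array([ 0.676, -0.501, -0.246]), 'torque': array([ 0.013, -0.029, -0.011]), 'grip_force': np.float64(0.0), 'width': np.float64(0.087)} 0.1822
```

View pics/top1.png

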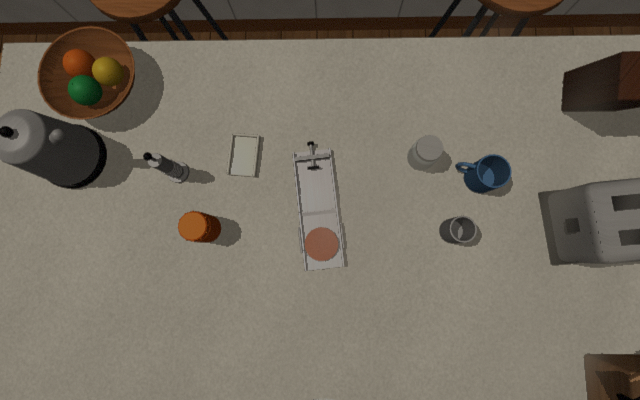

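View pics/side1.png

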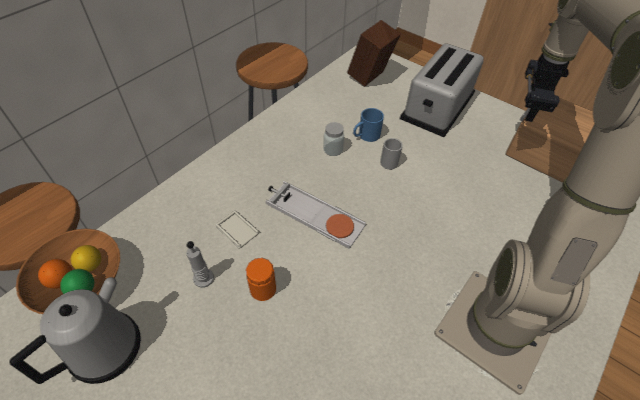

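The top view shows the tray running away from the robot, from the coaster at (322,244) to the stop at (313,155). The cup is on the right at (461,230), and the canister is on the left at (200,227).

```bash
python3 - <<'E'
from h import *
def obj(n,lo,hi,z,box):
    c=dict(np.load(n+'1.npz'));m=cv2.inRange(cv2.cvtColor(c['img'],cv2.COLOR_RGB2HSV),lo,hi)
    k=np.zeros_like(m);a,b,d,e=box;k[b:e,a:d]=m[b:e,a:d]
    cs,_=cv2.findContours(k,0,2);q=max(cs,key=cv2.contourArea);(u,v),ax,_=cv2.fitEllipse(q)
    return (round(u,1),round(v,1)),np.round(ax,1),np.round(ray(c,u,v,z),4)
print('coaster',obj('top',(0,80,60),(20,255,255),.018,(290,215,355,275)))
print('coaster side',obj('side',(0,80,60),(20,255,255),.018,(310,200,370,250)))
c=dict(np.load('top1.npz'))
for p in [(305,270),(344,266),(295,152),(331,150)]: print(p,ray(c,*p,.018))
print('cup base/top', ray(c,461,230,.09))
i=c['img'][130:280,270:370];j=c['img'][200:255,425:490]
o=np.zeros((600,800,3),np.uint8);o[:600,:400]=cv2.resize(i,None,fx=4,fy=4,interpolation=2);o[:330,400:790]=cv2.resize(j,None,fx=6,fy=6,interpolation=2)
cv2.imwrite('pics/crop.png',o[:,:,::-1])
E
```

```text
coaster ((321.0, 243.8), array([32.4, 32.8]), array([0.4947, 0.0086, 0.018 ]))
coaster side ((339.7, 225.4), array([23.1, 27.5]), array([0.4928, 0.0116, 0.018 ]))
(305, 270) [0.43075379 0.04756161 0.018     ]
(344, 266) [ 0.44084805 -0.04786224  0.018     ]
(295, 152) [0.72780844 0.07589688 0.018     ]
(331, 150) [ 0.73269315 -0.01627692  0.018     ]
cup base/top [ 0.52522018 -0.31085131  0.09      ]
```

View pics/crop.png

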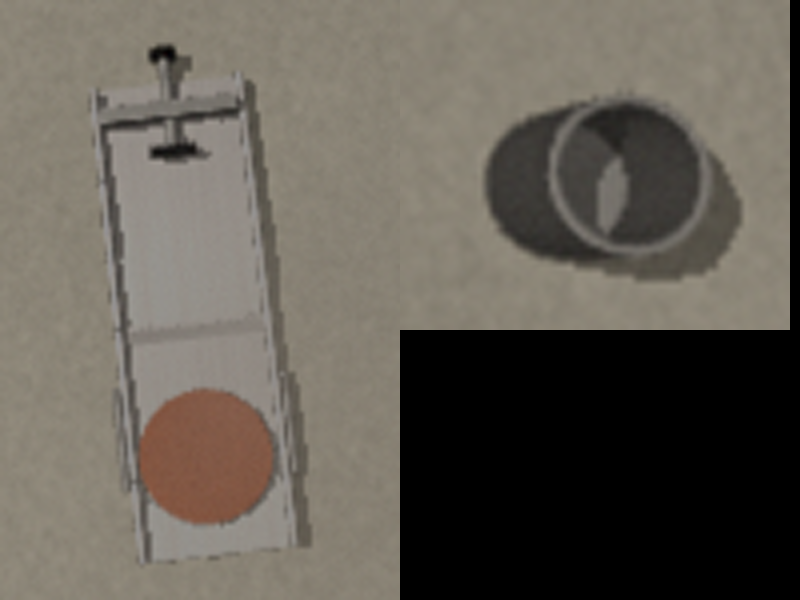

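The crop gives these positions:
- **Tray outer corners:** (305,270.5), (344.2,266.5), (293.2,152.5) and (330.2,148.7).
- **Foot face:** about (314.5,169.5).
- **Cup rim centre:** about (463.5,229).

```bash
cat >> h.py <<'E'
def tray():
    c=dict(np.load('top1.npz'))
    P=[ray(c,*p,.018)[:2] for p in [(305.2,270.5),(344.,266.5),(293.4,152.5),(330.3,148.7)]]
    n=(P[0]+P[1])/2; f=(P[2]+P[3])/2; e=(f-n)/np.linalg.norm(f-n)
    return c,P,n,f,e
E
python3 - <<'E'
from h import *
c,P,n,f,e=tray()
a=np.arctan2(e[1],e[0]);print('len',np.linalg.norm(f-n),'w',np.linalg.norm(P[0]-P[1]),np.linalg.norm(P[2]-P[3]),'yaw',a,'yaws',[np.arctan2(*(P[i+2]-P[i])[::-1]) for i in (0,1)],n,f)
cn=np.array([-e[1],e[0]])
mid=(n+f)/2; O=mid-e*.004; print('O',O)
T=lambda X:np.round([(X[:2]-O)@e,(X[:2]-O)@cn],4)
lip=ray(c,270+200/4,130+325/4,.011);print('lip',T(lip))
co=np.array([.4938,.0101]);print('coaster',T(co))
print('footface',T(ray(c,314.5,169.5,.015)),'stop top front',T(ray(c,313,160.2,.025)))
print('cup rim',ray(c,463.5,229,.09))
q=telemetry.read_state()['eef_rot'];y=2*np.arctan2(q[1],q[0]);print('toolyaw',y,'spin',y-a)
p=np.array([.233,-.58]);tgt=O+e*(-.147+.01);
print('tgt',tgt)
d=tgt-p;print('tool dx dy after spin', d@e*100, -d@cn*100)
E
```

```text
len 0.29856166945632723 w 0.09545097086926906 0.09496493025553773 yaw 0.11125072490696623 yaws [np.float64(0.1104318637732102), np.float64(0.11207076322880022)] [ 4.34598411e-01 -3.97654673e-04] [0.73131438 0.03274907]
O [0.57898112 0.01573162]
lip [-0.0034 -0.0039]
coaster [-0.0853  0.0039]
footface [ 0.1041 -0.0015] stop top front [ 0.1262 -0.0005]
cup rim [ 0.52749618 -0.31657664  0.09      ]
toolyaw 0.38180975427560415 spin 0.2705590293686379
tgt [0.44282805 0.0005217 ]
tool dx dy after spin 27.29812202092534 -55.36375202901082
```

Emit:
move_arm(steps=[{"spin":0.135},{"spin":0.135},{"dx":1,"dy":-2},{"dx":2.1,"dy":-4.2},{"dx":2.2,"dy":-4.4},{"dx":2.2,"dy":-4.4},{"dx":2.2,"dy":-4.4},{"dx":2.2,"dy":-4.4},{"dx":2.2,"dy":-4.4},{"dx":2.2,"dy":-4.4},{"dx":2.2,"dy":-4.4},{"dx":2.2,"dy":-4.4}], claw=3, squeeze=20)

```text
$.steps[0]: bad value
```

Emit:
move_arm(steps=[{"dx":2.2,"dy":-4.4},{"dx":2.2,"dy":-4.4},{"dx":1.7,"dy":-3.5},{"dx":0.5,"dy":-1.5},{"dz":4},{"dz":3},{"dz":1},{}])

```text
$.steps[0]: bad value
```

```bash
cat >> h.py <<'E'
O=np.array([.57898,.01573]);A=.11125;e=np.array([np.cos(A),np.sin(A)]);cn=np.array([-e[1],e[0]])
T=lambda X:np.round([(X[:2]-O)@e,(X[:2]-O)@cn],4)
def st():
    s=telemetry.read_state();q=s['eef_rot'];p=np.array(s['ee_pos'])
    print('t',s['time'],'p',np.round(p,4),'tray',T(p),'q',np.round(q,4),'yaw',2*np.arctan2(q[1],q[0]),'F',np.round(s['ft_force'],2),'w',s['width'])
E
python3 - <<'E'
from h import *
st();c=snap('wrist','w1.png');np.savez('w1.npz',**c)
E
```

```text
t 0.1 p [ 0.2328 -0.5799  0.404 ] tray [-0.4101 -0.5535] q [ 9.818e-01  1.897e-01 -1.000e-04 -6.000e-04] yaw 0.38180975427560415 F [ 0.68 -0.5  -0.25] w 0.08721227272040652
```

View pics/w1.png

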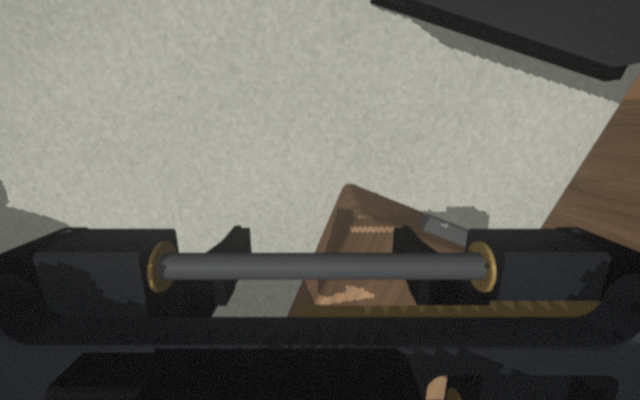

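The wrist view is still the one from the start pose, because the moves were refused: every row needs all four keys. The camera looks past the fingers, with tool +x up in the image.

Emit:
move_arm(steps=[{"dx":0,"dy":0,"dz":0,"spin":0.135},{"dx":0,"dy":0,"dz":0,"spin":0.135},{"dx":1,"dy":-2,"dz":0,"spin":0},{"dx":2.1,"dy":-4.2,"dz":0,"spin":0},{"dx":2.2,"dy":-4.4,"dz":0,"spin":0},{"dx":2.2,"dy":-4.4,"dz":0,"spin":0},{"dx":2.2,"dy":-4.4,"dz":0,"spin":0},{"dx":2.2,"dy":-4.4,"dz":0,"spin":0},{"dx":2.2,"dy":-4.4,"dz":0,"spin":0},{"dx":2.2,"dy":-4.4,"dz":0,"spin":0},{"dx":2.2,"dy":-4.4,"dz":0,"spin":0},{"dx":2.2,"dy":-4.4,"dz":0,"spin":0}], claw=3, squeeze=20)

```text
time: 1.35
ee_pos: [0.3925, -0.1435, 0.4048]
eef_rot: [0.998, 0.056, 0.0, 0.0]
ft_force: [1.1, -0.3, -0.1]
width: 0.0298
grip_force: 0.0
```

Emit:
move_arm(steps=[{"dx":2.2,"dy":-4.4,"dz":0,"spin":0},{"dx":2.2,"dy":-4.4,"dz":0,"spin":0},{"dx":1.7,"dy":-3.5,"dz":0,"spin":0},{"dx":0.5,"dy":-1.5,"dz":0,"spin":0},{"dx":0,"dy":0,"dz":4,"spin":0},{"dx":0,"dy":0,"dz":3,"spin":0},{"dx":0,"dy":0,"dz":1,"spin":0},{"dx":0,"dy":0,"dz":0,"spin":0}])

```text
time: 2.15
ee_pos: [0.4422, -0.0011, 0.324]
eef_rot: [0.998, 0.056, -0.001, -0.0]
ft_force: [0.2, 0.2, 0.8]
width: 0.0302
grip_force: 0.0
```

```bash
python3 - <<'E'
from h import *
st();c=snap('wrist','w2.png');np.savez('w2.npz',**c)
E
```

```text
t 2.15 p [ 0.4422 -0.0011  0.324 ] tray [-0.1378 -0.0015] q [ 9.984e-01  5.590e-02 -1.200e-03 -3.000e-04] yaw 0.11177595326078787 F [0.17 0.23 0.84] w 0.030156220288355188
```

View pics/w2.png

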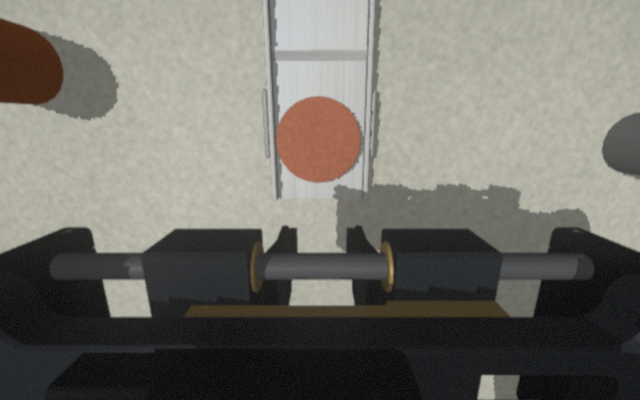

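The wrist view shows the coaster at (319,139) between the rails, the near end at row 198 from (275) to (366), and the lip at row 55. The tray looks well aligned with the tool.

```bash
python3 - <<'E'
from h import *
c=dict(np.load('w2.npz'));m=cv2.inRange(cv2.cvtColor(c['img'],cv2.COLOR_RGB2HSV),(0,80,60),(20,255,255));m[:,:200]=0;m[:80]=0;m[190:]=0
q=max(cv2.findContours(m,0,2)[0],key=cv2.contourArea);(u,v),ax,_=cv2.fitEllipse(q)
print(u,v,ax);X=ray(c,u,v,.018);print('coaster',X,T(X))
for nm,p,z in[('nl',(272,198),.018),('nr',(369.5,198),.018),('fl',(265.5,5),.018),('fr',(378,5),.018),('lip edge',(321,51),.011)]:
    X=ray(c,*p,z);print(nm,X,T(X))
E
```

```text
317.99468994140625 139.1531219482422 (83.20339965820312, 83.88036346435547)
coaster [0.49622841 0.00981496 0.018     ] [-0.0829  0.0033]
nl [0.43142441 0.05075268 0.018     ] [-0.1428  0.0512]
nr [ 0.44270175 -0.0497216   0.018     ] [-0.1427 -0.0499]
fl [0.60570509 0.0679987  0.018     ] [0.0324 0.049 ]
fr [ 0.61663024 -0.02996332  0.018     ] [ 0.0323 -0.0496]
lip edge [0.57620752 0.01578583 0.011     ] [-0.0027  0.0004]
```

Emit:
move_arm(steps=[{"dx":-0.7,"dy":-0.15,"dz":2,"spin":0},{"dx":0,"dy":0,"dz":3.5,"spin":0},{"dx":0,"dy":0,"dz":3.5,"spin":0},{"dx":0,"dy":0,"dz":2.5,"spin":0},{"dx":0,"dy":0,"dz":1.0,"spin":0},{"dx":0,"dy":0,"dz":0,"spin":0},{"dx":0,"dy":0,"dz":0,"spin":0}])

```text
time: 2.9
ee_pos: [0.4364, -0.0003, 0.2013]
eef_rot: [0.998, 0.056, 0.001, 0.0]
ft_force: [0.2, -0.2, 0.1]
width: 0.0303
grip_force: 0.0
```

```bash
python3 - <<'E'
from h import *
st()
E
```

```text
t 2.9 p [ 4.364e-01 -3.000e-04  2.013e-01] tray [-1.435e-01 -1.000e-04] q [9.984e-01 5.580e-02 1.100e-03 2.000e-04] yaw 0.11166486704407497 F [ 0.19 -0.24  0.1 ] w 0.03029729910922515
```

Emit:
move_arm(steps=[{"dx":0,"dy":0,"dz":0.6,"spin":0},{"dx":0,"dy":0,"dz":0,"spin":0},{"dx":0.3,"dy":0,"dz":0,"spin":0},{"dx":0.3,"dy":0,"dz":0,"spin":0},{"dx":0.3,"dy":0,"dz":0,"spin":0},{"dx":0.3,"dy":0,"dz":0,"spin":0}])

```text
time: 3.5
ee_pos: [0.4477, 0.0011, 0.1938]
eef_rot: [0.998, 0.056, -0.0, 0.0]
ft_force: [-1.5, 0.4, 1.1]
width: 0.0302
grip_force: 0.7
```

Emit:
move_arm(steps=[{"dx":0.3,"dy":0,"dz":-0.1,"spin":0},{"dx":0.3,"dy":0,"dz":0,"spin":0},{"dx":0.3,"dy":0,"dz":0,"spin":0},{"dx":0.3,"dy":0,"dz":0,"spin":0}])

```text
time: 3.9
ee_pos: [0.4595, 0.0024, 0.1947]
eef_rot: [0.998, 0.056, -0.0, 0.0]
ft_force: [-0.5, 0.1, 0.5]
width: 0.0298
grip_force: 0.4
```

Emit:
move_arm(steps=[{"dx":0.2,"dy":0,"dz":0,"spin":0},{"dx":0.2,"dy":0,"dz":0,"spin":0},{"dx":0.2,"dy":0,"dz":0,"spin":0},{"dx":0.2,"dy":0,"dz":0,"spin":0}])

```text
time: 4.3
ee_pos: [0.4674, 0.0033, 0.1947]
eef_rot: [0.998, 0.056, 0.0, 0.0]
ft_force: [-0.8, 0.8, -0.1]
width: 0.0298
grip_force: 0.4
```

Emit:
move_arm(steps=[{"dx":0.2,"dy":0,"dz":-0.06,"spin":0},{"dx":0.2,"dy":0,"dz":0,"spin":0},{"dx":0.2,"dy":0,"dz":0,"spin":0},{"dx":0.2,"dy":0,"dz":0,"spin":0},{"dx":0.2,"dy":0,"dz":0,"spin":0},{"dx":0.2,"dy":0,"dz":0,"spin":0}])

```text
time: 4.9
ee_pos: [0.4793, 0.0046, 0.1953]
eef_rot: [0.998, 0.056, -0.0, 0.0]
ft_force: [-2.0, 1.1, 0.5]
width: 0.0304
grip_force: 0.7
```

Emit:
move_arm(steps=[{"dx":0.2,"dy":0,"dz":0,"spin":0},{"dx":0.2,"dy":0,"dz":0,"spin":0},{"dx":0.2,"dy":0,"dz":0,"spin":0},{"dx":0.2,"dy":0,"dz":0,"spin":0},{"dx":0.2,"dy":0,"dz":0,"spin":0},{"dx":0.2,"dy":0,"dz":0,"spin":0}])

```text
time: 5.5
ee_pos: [0.4914, 0.006, 0.1954]
eef_rot: [0.998, 0.056, 0.0, 0.0]
ft_force: [-1.2, 0.5, 0.7]
width: 0.0298
grip_force: 0.5
```

Emit:
move_arm(steps=[{"dx":0.2,"dy":0,"dz":0,"spin":0},{"dx":0.2,"dy":0,"dz":0,"spin":0},{"dx":0.2,"dy":0,"dz":0,"spin":0},{"dx":0.2,"dy":0,"dz":0,"spin":0},{"dx":0.2,"dy":0,"dz":0,"spin":0},{"dx":0.2,"dy":0,"dz":0,"spin":0}])

```text
time: 6.1
ee_pos: [0.5032, 0.0073, 0.1953]
eef_rot: [0.998, 0.056, -0.0, 0.0]
ft_force: [-1.0, -1.2, -0.0]
width: 0.03
grip_force: 0.6
```

```bash
python3 - <<'E'
from h import *
st()
E
```

```text
t 6.1 p [0.5032 0.0073 0.1953] tray [-0.0762  0.0001] q [ 0.9984  0.0559 -0.      0.    ] yaw 0.1118439985025011 F [-1.03 -1.16 -0.03] w 0.030034745270291825
```

Emit:
move_arm(steps=[{"dx":0.2,"dy":0,"dz":0,"spin":0},{"dx":0.2,"dy":0,"dz":0,"spin":0},{"dx":0.2,"dy":0,"dz":0,"spin":0},{"dx":0.2,"dy":0,"dz":0,"spin":0},{"dx":0.2,"dy":0,"dz":0,"spin":0},{"dx":0.2,"dy":0,"dz":0,"spin":0},{"dx":0.2,"dy":0,"dz":0,"spin":0},{"dx":0.2,"dy":0,"dz":0,"spin":0}])

```text
time: 6.9
ee_pos: [0.5191, 0.0091, 0.1953]
eef_rot: [0.998, 0.056, -0.0, 0.0]
ft_force: [-2.0, -0.3, 1.1]
width: 0.0299
grip_force: 0.7
```

Emit:
move_arm(steps=[{"dx":0.2,"dy":0,"dz":0,"spin":0},{"dx":0.2,"dy":0,"dz":0,"spin":0},{"dx":0.2,"dy":0,"dz":0,"spin":0},{"dx":0.2,"dy":0,"dz":0,"spin":0},{"dx":0.2,"dy":0,"dz":0,"spin":0},{"dx":0.2,"dy":0,"dz":0,"spin":0},{"dx":0.2,"dy":0,"dz":0,"spin":0},{"dx":0.2,"dy":0,"dz":0,"spin":0}])

```text
time: 7.7
ee_pos: [0.535, 0.0109, 0.1953]
eef_rot: [0.998, 0.056, -0.0, 0.0]
ft_force: [-1.6, 0.5, 1.5]
width: 0.03
grip_force: 0.9
```

Emit:
move_arm(steps=[{"dx":0.2,"dy":0,"dz":0,"spin":0},{"dx":0.2,"dy":0,"dz":0,"spin":0},{"dx":0.2,"dy":0,"dz":0,"spin":0},{"dx":0.2,"dy":0,"dz":0,"spin":0},{"dx":0.2,"dy":0,"dz":0,"spin":0},{"dx":0.2,"dy":0,"dz":0,"spin":0},{"dx":0.2,"dy":0,"dz":0,"spin":0},{"dx":0.2,"dy":0,"dz":0,"spin":0}])

```text
time: 8.5
ee_pos: [0.551, 0.0127, 0.1954]
eef_rot: [0.998, 0.056, 0.0, 0.0]
ft_force: [-0.9, 0.9, -0.4]
width: 0.03
grip_force: 0.4
```

Emit:
move_arm(steps=[{"dx":0.15,"dy":0,"dz":0,"spin":0},{"dx":0.15,"dy":0,"dz":0,"spin":0},{"dx":0.15,"dy":0,"dz":0,"spin":0},{"dx":0.15,"dy":0,"dz":0,"spin":0},{"dx":0.15,"dy":0,"dz":0,"spin":0},{"dx":0.15,"dy":0,"dz":0,"spin":0}])

```text
time: 9.1
ee_pos: [0.5598, 0.0137, 0.1953]
eef_rot: [0.998, 0.056, -0.0, 0.0]
ft_force: [-1.4, 0.3, -0.5]
width: 0.03
grip_force: 0.3
```

```bash
python3 - <<'E'
from h import *
st();c=snap('top','t2.png');s=snap('wrist')
o=np.zeros((560,800,3),np.uint8);o[:560,:400]=cv2.resize(c['img'][130:270,270:370],None,fx=4,fy=4,interpolation=2);o[:250,400:]=cv2.resize(s['img'],(400,250))
i=snap('side');o[250:550,400:]=cv2.resize(i['img'][170:260,260:380],(400,300),interpolation=2)
cv2.imwrite('pics/t2.png',o[:,:,::-1])
E
```

```text
t 9.1 p [0.5598 0.0137 0.1953] tray [-0.0193  0.0001] q [ 0.9984  0.0559 -0.      0.    ] yaw 0.11181652150232355 F [-1.39  0.31 -0.47] w 0.030035951333089388
```

View pics/t2.png

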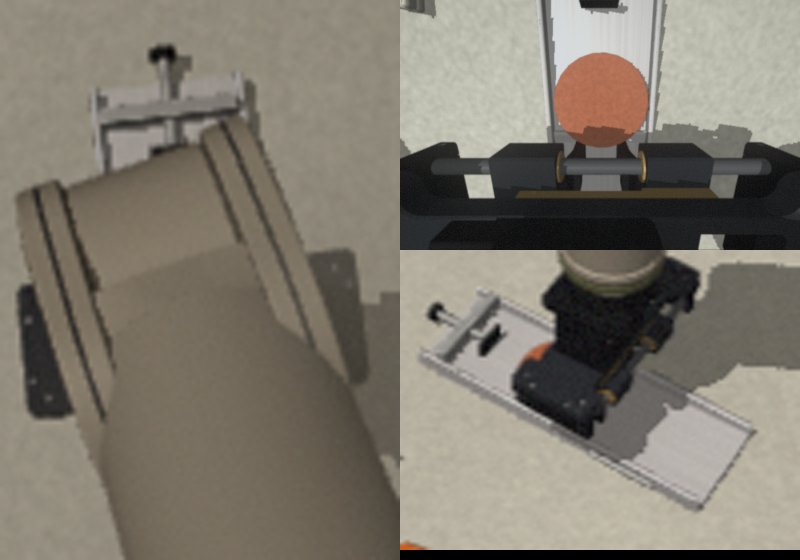

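The wrist view shows the coaster against the fingers, crossing the lip. The black foot is about 35–40 mm beyond its front edge.

Emit:
move_arm(steps=[{"dx":0.15,"dy":0,"dz":0,"spin":0},{"dx":0.15,"dy":0,"dz":0,"spin":0},{"dx":0.15,"dy":0,"dz":0,"spin":0},{"dx":0.15,"dy":0,"dz":0,"spin":0},{"dx":0.15,"dy":0,"dz":0,"spin":0},{"dx":0.15,"dy":0,"dz":0,"spin":0}])

```text
time: 9.85
ee_pos: [0.5688, 0.0147, 0.1953]
eef_rot: [0.998, 0.056, -0.0, 0.0]
ft_force: [-0.2, -0.0, -0.5]
width: 0.0301
grip_force: 0.3
```

Emit:
move_arm(steps=[{"dx":0.15,"dy":0,"dz":0,"spin":0},{"dx":0.15,"dy":0,"dz":0,"spin":0},{"dx":0.15,"dy":0,"dz":0,"spin":0},{"dx":0.15,"dy":0,"dz":0,"spin":0},{"dx":0.15,"dy":0,"dz":0,"spin":0},{"dx":0.15,"dy":0,"dz":0,"spin":0}])

```text
time: 10.45
ee_pos: [0.5777, 0.0157, 0.1954]
eef_rot: [0.998, 0.056, 0.0, 0.0]
ft_force: [-0.6, -0.8, 0.5]
width: 0.0297
grip_force: 0.3
```

Emit:
move_arm(steps=[{"dx":0.1,"dy":0,"dz":0,"spin":0},{"dx":0.1,"dy":0,"dz":0,"spin":0},{"dx":0.1,"dy":0,"dz":0,"spin":0},{"dx":0.1,"dy":0,"dz":0,"spin":0}])

```text
time: 10.85
ee_pos: [0.5816, 0.0161, 0.1953]
eef_rot: [0.998, 0.056, -0.0, 0.0]
ft_force: [-0.2, -0.5, -0.8]
width: 0.0299
grip_force: 0.3
```

```bash
python3 - <<'E'
from h import *
st();s=snap('wrist');np.savez('w3.npz',**s)
m=cv2.inRange(cv2.cvtColor(s['img'],cv2.COLOR_RGB2HSV),(0,80,60),(20,255,255));m[:,:200]=0;m[:,450:]=0;m[240:]=0
q=max(cv2.findContours(m,0,2)[0],key=cv2.contourArea);print(cv2.boundingRect(q))
x,y,w,h=cv2.boundingRect(q);print('front edge top',T(ray(s,x+w/2,y,.017)))
col=s['img'][:y+3,int(x+w/2)].sum(1);print(col)
d=(col[:y-1]<150).nonzero()[0]
if len(d):print('foot lower row',d.max(),T(ray(s,x+w/2,d.max()+1,.007)),T(ray(s,x+w/2,d.max()+1,.023)))
E
```

```text
t 10.85 p [0.5816 0.0161 0.1953] tray [0.0027 0.0001] q [ 0.9984  0.0559 -0.      0.    ] yaw 0.11177002193157413 F [-0.25 -0.55 -0.83] w 0.029904251544867793
(247, 85, 149, 148)
front edge top [0.0931 0.0013]
[256 266 286 336 380 405 401 405 410 413 408 413 409 408 411 409 406 411
 409 415 410 415 412 416 409 409 408 407 415 418 418 419 418 418 418 421
 418 413 421 398 333 225 160 164 166 158 154 160 149 158 155 154 145 131
 119 118 121 136 198 305 355 375 372 377 419 525 607 619 618 619 623 619
 614 622 621 623 627 629 620 622 618 619 621 599 507 414 384 383]
foot lower row 57 [0.1079 0.0013] [0.1047 0.0013]
```

Emit:
move_arm(steps=[{"dx":0.1,"dy":0,"dz":0,"spin":0},{"dx":0.1,"dy":0,"dz":0,"spin":0},{"dx":0.1,"dy":0,"dz":0,"spin":0},{"dx":0.1,"dy":0,"dz":0,"spin":0},{"dx":0.1,"dy":0,"dz":0,"spin":0},{"dx":0.1,"dy":0,"dz":0,"spin":0}])

```text
time: 11.5
ee_pos: [0.5876, 0.0168, 0.1953]
eef_rot: [0.998, 0.056, 0.0, 0.0]
ft_force: [-0.4, 0.1, 0.1]
width: 0.03
grip_force: 0.3
```

Emit:
move_arm(steps=[{"dx":0.06,"dy":0,"dz":0,"spin":0},{"dx":0.06,"dy":0,"dz":0,"spin":0},{"dx":0.06,"dy":0,"dz":0,"spin":0}])

```text
time: 11.8
ee_pos: [0.5893, 0.017, 0.1953]
eef_rot: [0.998, 0.056, -0.0, 0.0]
ft_force: [-1.5, -0.8, -0.3]
width: 0.0299
grip_force: 0.3
```

Emit:
move_arm(steps=[{"dx":0.05,"dy":0,"dz":0,"spin":0},{"dx":0.05,"dy":0,"dz":0,"spin":0}])

```text
time: 12.0
ee_pos: [0.5903, 0.0171, 0.1953]
eef_rot: [0.998, 0.056, -0.0, 0.0]
ft_force: [-0.9, 0.3, -0.3]
width: 0.0304
grip_force: 0.3
```

Emit:
move_arm(steps=[{"dx":0.05,"dy":0,"dz":0,"spin":0},{"dx":0.05,"dy":0,"dz":0,"spin":0}])

```text
time: 12.2
ee_pos: [0.5914, 0.0172, 0.1954]
eef_rot: [0.998, 0.056, 0.0, 0.0]
ft_force: [-0.2, 0.0, 0.1]
width: 0.0303
grip_force: 0.3
```

Emit:
move_arm(steps=[{"dx":0.05,"dy":0,"dz":0,"spin":0}])

```text
time: 12.3
ee_pos: [0.5918, 0.0172, 0.1954]
eef_rot: [0.998, 0.056, 0.0, 0.0]
ft_force: [-1.0, -0.9, -0.2]
width: 0.03
grip_force: 0.3
```

Emit:
move_arm(steps=[{"dx":0.05,"dy":0,"dz":0,"spin":0}])

```text
time: 12.4
ee_pos: [0.5923, 0.0173, 0.1953]
eef_rot: [0.998, 0.056, 0.0, 0.0]
ft_force: [-0.9, -0.2, -0.9]
width: 0.03
grip_force: 0.3
```

Emit:
move_arm(steps=[{"dx":0.05,"dy":0,"dz":0,"spin":0}])

```text
time: 12.5
ee_pos: [0.5928, 0.0174, 0.1953]
eef_rot: [0.998, 0.056, -0.0, 0.0]
ft_force: [-1.0, -0.0, 0.3]
width: 0.0302
grip_force: 0.3
```

Emit:
move_arm(steps=[{"dx":0.04,"dy":0,"dz":0,"spin":0}])

```text
time: 12.6
ee_pos: [0.5932, 0.0174, 0.1954]
eef_rot: [0.998, 0.056, 0.0, 0.0]
ft_force: [-1.3, -0.4, 0.4]
width: 0.03
grip_force: 0.3
```

Emit:
move_arm(steps=[{"dx":0.04,"dy":0,"dz":0,"spin":0}])

```text
time: 12.7
ee_pos: [0.5936, 0.0174, 0.1954]
eef_rot: [0.998, 0.056, 0.0, 0.0]
ft_force: [-1.3, -0.3, -0.4]
width: 0.0298
grip_force: 0.3
```

Emit:
move_arm(steps=[{"dx":0.04,"dy":0,"dz":0,"spin":0}])

```text
time: 12.8
ee_pos: [0.594, 0.0175, 0.1953]
eef_rot: [0.998, 0.056, 0.0, 0.0]
ft_force: [-0.1, 0.1, 0.0]
width: 0.03
grip_force: 0.3
```

Emit:
move_arm(steps=[{"dx":0.04,"dy":0,"dz":0,"spin":0}])

```text
time: 12.9
ee_pos: [0.5944, 0.0176, 0.1954]
eef_rot: [0.998, 0.056, 0.0, 0.0]
ft_force: [-0.2, 0.2, -0.6]
width: 0.03
grip_force: 0.3
```

Emit:
move_arm(steps=[{"dx":0.03,"dy":0,"dz":0,"spin":0}])

```text
time: 13.0
ee_pos: [0.5947, 0.0176, 0.1953]
eef_rot: [0.998, 0.056, -0.0, 0.0]
ft_force: [-0.2, 0.0, 0.4]
width: 0.0301
grip_force: 0.3
```

```bash
python3 - <<'E'
from h import *
st();s=snap('wrist')
m=cv2.inRange(cv2.cvtColor(s['img'],cv2.COLOR_RGB2HSV),(0,80,60),(20,255,255));m[:,:200]=0;m[:,450:]=0;m[240:]=0
q=max(cv2.findContours(m,0,2)[0],key=cv2.contourArea)
x,y,w,h=cv2.boundingRect(q);print(x,y,w,h,'front edge top',T(ray(s,x+w/2,y,.017)))
print(s['img'][45:y+3,int(x+w/2)].sum(1))
E
```

```text
t 13.0 p [0.5947 0.0176 0.1953] tray [0.0158 0.0001] q [ 0.9984  0.0559 -0.      0.    ] yaw 0.11182284419622399 F [-0.23  0.01  0.37] w 0.030123488839603904
247 83 149 150 front edge top [0.1073 0.0013]
[431 420 425 425 425 421 425 433 428 425 425 429 425 431 428 428 427 428
 426 432 425 428 437 423 404 330 215 172 163 166 171 168 182 179 174 176
 151 141 144 167 228]
```

Emit:
move_arm(steps=[{"dx":0.04,"dy":0,"dz":0,"spin":0}])

```text
time: 13.15
ee_pos: [0.595, 0.0176, 0.1953]
eef_rot: [0.998, 0.056, -0.0, 0.0]
ft_force: [-1.2, -0.2, -0.5]
width: 0.0303
grip_force: 0.8
```

Emit:
move_arm(steps=[{"dx":0.04,"dy":0,"dz":0,"spin":0}])

```text
time: 13.25
ee_pos: [0.5953, 0.0177, 0.1952]
eef_rot: [0.998, 0.056, -0.0, 0.0]
ft_force: [-2.2, -0.8, -0.3]
width: 0.03
grip_force: 1.4
```

Emit:
move_arm(steps=[{"dx":0.03,"dy":0,"dz":0,"spin":0}])

```text
time: 13.35
ee_pos: [0.5955, 0.0177, 0.1952]
eef_rot: [0.998, 0.056, -0.001, 0.0]
ft_force: [-3.4, -0.6, 1.1]
width: 0.0298
grip_force: 1.9
```

Emit:
move_arm(steps=[{"dx":0.03,"dy":0,"dz":0,"spin":0}])

```text
time: 13.45
ee_pos: [0.5957, 0.0177, 0.1952]
eef_rot: [0.998, 0.056, -0.001, 0.0]
ft_force: [-5.1, 0.4, 2.4]
width: 0.0301
grip_force: 2.7
```

Emit:
move_arm(steps=[{"dx":0.03,"dy":0,"dz":0,"spin":0}])

```text
time: 13.55
ee_pos: [0.5958, 0.0177, 0.1951]
eef_rot: [0.998, 0.056, -0.001, 0.0]
ft_force: [-6.5, 0.3, 3.3]
width: 0.0302
grip_force: 3.2
```

Emit:
move_arm(steps=[{"dx":0.03,"dy":0,"dz":0,"spin":0}])

```text
time: 13.65
ee_pos: [0.596, 0.0177, 0.1951]
eef_rot: [0.998, 0.056, -0.001, 0.0]
ft_force: [-8.1, -1.7, 4.2]
width: 0.0301
grip_force: 3.7
```

Emit:
move_arm(steps=[{"dx":0,"dy":0,"dz":0,"spin":0},{"dx":0,"dy":0,"dz":0,"spin":0},{"dx":0,"dy":0,"dz":0,"spin":0}])

```text
time: 13.95
ee_pos: [0.5959, 0.0177, 0.1951]
eef_rot: [0.998, 0.056, -0.001, 0.0]
ft_force: [-7.8, -1.2, 4.2]
width: 0.0298
grip_force: 3.4
```

Emit:
move_arm(steps=[{"dx":0,"dy":0,"dz":0,"spin":0},{"dx":0,"dy":0,"dz":0,"spin":0},{"dx":0,"dy":0,"dz":0,"spin":0},{"dx":0,"dy":0,"dz":0,"spin":0},{"dx":0,"dy":0,"dz":0,"spin":0},{"dx":0,"dy":0,"dz":0,"spin":0},{"dx":0,"dy":0,"dz":0,"spin":0},{"dx":0,"dy":0,"dz":0,"spin":0}])

```text
time: 14.75
ee_pos: [0.5959, 0.0177, 0.1951]
eef_rot: [0.998, 0.056, -0.001, 0.0]
ft_force: [-7.4, -0.6, 4.6]
width: 0.03
grip_force: 3.4
```

Emit:
move_arm(steps=[{"dx":-0.1,"dy":0,"dz":0,"spin":0},{"dx":-0.3,"dy":0,"dz":0,"spin":0},{"dx":-0.8,"dy":0,"dz":0,"spin":0},{"dx":0,"dy":0,"dz":0,"spin":0},{"dx":0,"dy":0,"dz":-2,"spin":0},{"dx":0,"dy":0,"dz":-4,"spin":0},{"dx":0,"dy":0,"dz":-4.5,"spin":0},{"dx":0,"dy":0,"dz":-4,"spin":0},{"dx":0,"dy":0,"dz":-2,"spin":0},{"dx":0,"dy":0,"dz":0,"spin":0},{"dx":0,"dy":0,"dz":0,"spin":0}])

```text
time: 15.85
ee_pos: [0.5846, 0.0164, 0.3602]
eef_rot: [0.998, 0.056, 0.0, 0.0]
ft_force: [-1.0, -0.2, -0.4]
width: 0.0303
grip_force: 0.0
```

```bash
python3 - <<'E'
from h import *
st();s=snap('wrist');i=snap('side');np.savez('w4.npz',**s);np.savez('side4.npz',**i)
m=cv2.inRange(cv2.cvtColor(s['img'],cv2.COLOR_RGB2HSV),(0,80,60),(20,255,255));m[:,:200]=0;m[:,450:]=0;m[240:]=0
q=max(cv2.findContours(m,0,2)[0],key=cv2.contourArea);(u,v),ax,_=cv2.fitEllipse(q)
print(u,v,ax,ray(s,u,v,.017),T(ray(s,u,v,.017)))
m=cv2.inRange(cv2.cvtColor(i['img'],cv2.COLOR_RGB2HSV),(0,80,60),(20,255,255));k=np.zeros_like(m);k[180:245,250:370]=m[180:245,250:370]
q=max(cv2.findContours(k,0,2)[0],key=cv2.contourArea);(u,v),ax,_=cv2.fitEllipse(q)
print(u,v,ax,ray(i,u,v,.017),T(ray(i,u,v,.017)))
o=np.zeros((600,640,3),np.uint8);o[:400]=s['img'];o[400:]=cv2.resize(i['img'][160:260,220:540],(640,200))
cv2.imwrite('pics/w4.png',o[:,:,::-1])
E
```

```text
t 15.85 p [0.5846 0.0164 0.3602] tray [0.0057 0.    ] q [9.984e-01 5.580e-02 3.000e-04 2.000e-04] yaw 0.1116436813932874 F [-1.01 -0.24 -0.44] w 0.030250088591699566
321.34051513671875 132.0561065673828 (73.6058578491211, 75.73291778564453) [0.64547599 0.02441066 0.017     ] [0.067  0.0012]
298.5248718261719 203.3648681640625 (21.663793563842773, 26.62877082824707) [0.64139099 0.0264345  0.017     ] [0.0632 0.0037]
```

View pics/w4.png

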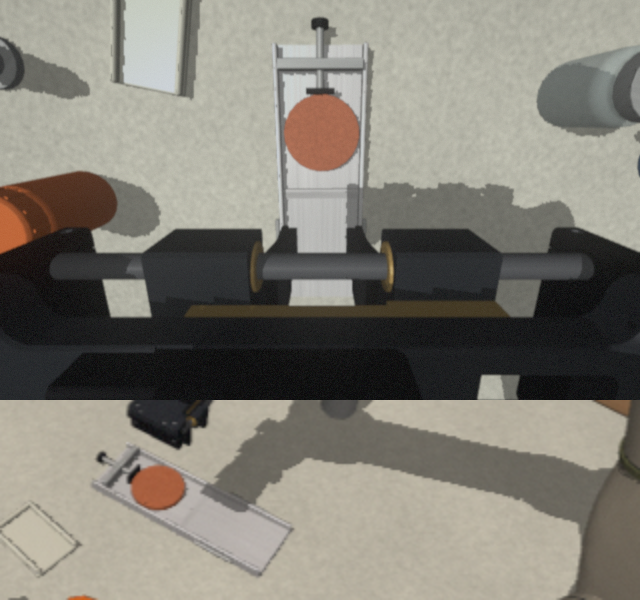

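The coaster lies flat in the pocket against the foot, at (321,132) in the wrist view. Next is the cup: I'll go a little short of it so I can look again.

Emit:
move_arm(steps=[{"dx":-1,"dy":2,"dz":0,"spin":0},{"dx":-2.2,"dy":4,"dz":0,"spin":0},{"dx":-2.2,"dy":4.3,"dz":0,"spin":0},{"dx":-2.2,"dy":4.3,"dz":0,"spin":0},{"dx":-2.2,"dy":4.3,"dz":0,"spin":0},{"dx":-2.2,"dy":4.3,"dz":0,"spin":0},{"dx":-2.2,"dy":4,"dz":0,"spin":0},{"dx":-2,"dy":3.3,"dz":0,"spin":0},{"dx":-1,"dy":2,"dz":0,"spin":0},{"dx":0,"dy":0,"dz":0,"spin":0},{"dx":0,"dy":0,"dz":0,"spin":0}], claw=8.7)

```text
time: 17.05
ee_pos: [0.4499, -0.3255, 0.3592]
eef_rot: [0.998, 0.056, -0.001, -0.001]
ft_force: [0.2, 0.9, 0.4]
width: 0.087
grip_force: 0.0
```

```bash
python3 - <<'E'
from h import *
st();s=snap('wrist','w5.png');np.savez('w5.npz',**s);print(pix(s,[.5275,-.3166,.09]),pix(s,[.5275,-.3166,0]))
E
```

```text
t 17.05 p [ 0.4499 -0.3255  0.3592] tray [-0.1661 -0.3248] q [ 9.985e-01  5.560e-02 -5.000e-04 -8.000e-04] yaw 0.1112496361188555 F [0.18 0.87 0.44] w 0.08695694316244355
[323.15600584 113.99222547] [322.84767032 116.03683357]
```

View pics/w5.png

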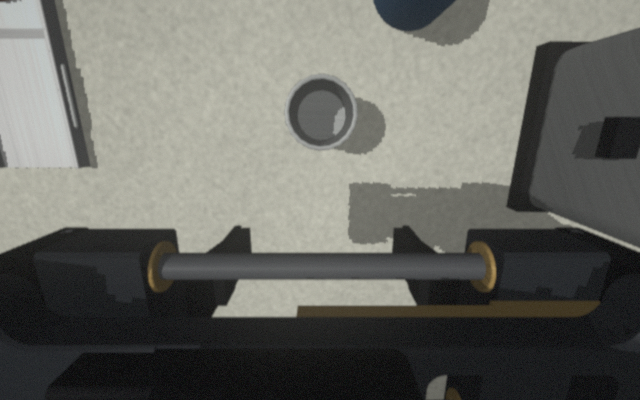

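The cup's rim centre is at (321.5,111.5), within about 2 mm of the prediction, so I'll move over it and go down.

Emit:
move_arm(steps=[{"dx":2,"dy":-0.1,"dz":0,"spin":0},{"dx":4,"dy":0,"dz":0,"spin":0},{"dx":2,"dy":0,"dz":0,"spin":0},{"dx":0,"dy":0,"dz":1.5,"spin":0},{"dx":0,"dy":0,"dz":3,"spin":0},{"dx":0,"dy":0,"dz":3,"spin":0},{"dx":0,"dy":0,"dz":3,"spin":0},{"dx":0,"dy":0,"dz":1.8,"spin":0},{"dx":0,"dy":0,"dz":0.7,"spin":0},{"dx":0,"dy":0,"dz":0,"spin":0},{"dx":0,"dy":0,"dz":0,"spin":0}])

```text
time: 18.2
ee_pos: [0.5297, -0.3156, 0.2313]
eef_rot: [0.998, 0.056, 0.001, 0.0]
ft_force: [-0.6, 0.2, 1.4]
width: 0.0872
grip_force: 0.0
```

Emit:
move_arm(steps=[{"dx":0,"dy":0,"dz":0,"spin":0},{"dx":0,"dy":0,"dz":0,"spin":0},{"dx":0,"dy":0,"dz":0,"spin":0},{"dx":0,"dy":0,"dz":0,"spin":0},{"dx":0,"dy":0,"dz":0,"spin":0},{"dx":0,"dy":0,"dz":0,"spin":0}], claw=5.5, squeeze=20)

```text
time: 18.8
ee_pos: [0.5295, -0.3158, 0.2306]
eef_rot: [0.998, 0.056, 0.0, 0.0]
ft_force: [-0.8, 0.3, 2.9]
width: 0.0607
grip_force: 19.9
```

Emit:
move_arm(steps=[{"dx":0,"dy":0,"dz":-1,"spin":0},{"dx":0,"dy":0,"dz":-2.5,"spin":0},{"dx":0,"dy":0,"dz":-2.5,"spin":0},{"dx":0,"dy":0,"dz":-2,"spin":0},{"dx":0.5,"dy":-1,"dz":0,"spin":0},{"dx":1,"dy":-2.2,"dz":0,"spin":0},{"dx":1.5,"dy":-3.2,"dz":0,"spin":0},{"dx":1.5,"dy":-3.3,"dz":0,"spin":0},{"dx":1.5,"dy":-3.3,"dz":0,"spin":0},{"dx":1.5,"dy":-3.3,"dz":0,"spin":0}])

```text
time: 19.8
ee_pos: [0.5858, -0.1431, 0.3093]
eef_rot: [0.998, 0.056, -0.001, -0.0]
ft_force: [0.4, 0.9, -1.7]
width: 0.0611
grip_force: 19.9
```

Emit:
move_arm(steps=[{"dx":1.5,"dy":-3.3,"dz":0,"spin":0},{"dx":1.5,"dy":-3.3,"dz":0,"spin":0},{"dx":1.5,"dy":-3.2,"dz":0,"spin":0},{"dx":1.5,"dy":-3.2,"dz":0,"spin":0},{"dx":1,"dy":-2.2,"dz":0,"spin":0},{"dx":0.6,"dy":-1,"dz":0,"spin":0},{"dx":0,"dy":0,"dz":0,"spin":0},{"dx":0,"dy":0,"dz":0,"spin":0},{"dx":0,"dy":0,"dz":0,"spin":0}])

```text
time: 20.7
ee_pos: [0.6431, 0.022, 0.3101]
eef_rot: [0.999, 0.055, -0.0, 0.001]
ft_force: [-1.1, -0.8, -1.9]
width: 0.0609
grip_force: 19.9
```

```bash
python3 - <<'E'
from h import *
st();s=telemetry.read_state();print(s['grip_force']);tgt=O+e*.065+cn*.0012;d=tgt-s['ee_pos'][:2];print(tgt,'dx',d@e*100,'dy',-d@cn*100)
i=snap('side');w=snap('wrist')
o=np.zeros((600,640,3),np.uint8);o[:400]=w['img'];o[400:]=cv2.resize(i['img'][140:240,220:540],(640,200))
cv2.imwrite('pics/p6.png',o[:,:,::-1])
E
```

```text
t 20.7 p [0.6431 0.022  0.3101] tray [ 0.0644 -0.0009] q [ 9.985e-01  5.460e-02 -3.000e-04  6.000e-04] yaw 0.109347175166383 F [-1.07 -0.77 -1.85] w 0.06091264732834514
19.86127334051119
[0.64344495 0.02413892] dx 0.05851133520355103 dy -0.2051460607975361
```

View pics/p6.png

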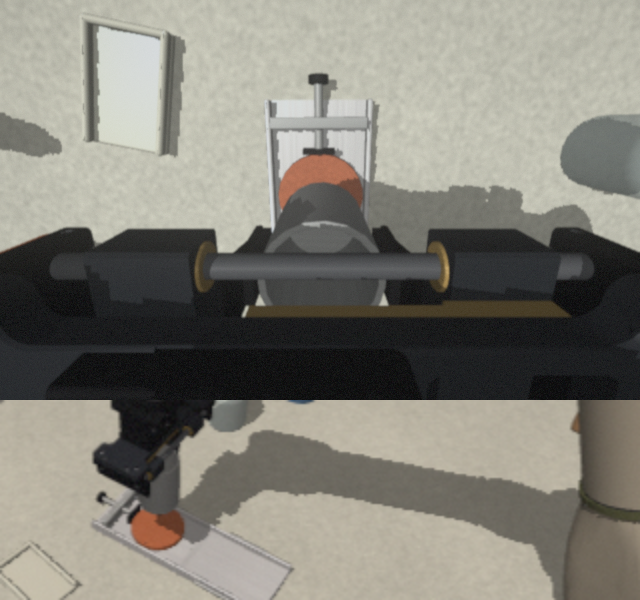

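The cup hangs upright over the coaster, with the coaster visible beyond it at about (321,170). I'll apply a small correction and lower it.

Emit:
move_arm(steps=[{"dx":0.05,"dy":-0.15,"dz":0.5,"spin":0},{"dx":0,"dy":0,"dz":1.5,"spin":0},{"dx":0,"dy":0,"dz":1.7,"spin":0},{"dx":0,"dy":0,"dz":1.2,"spin":0},{"dx":0,"dy":0,"dz":0.6,"spin":0},{"dx":0,"dy":0,"dz":0.2,"spin":0},{"dx":0,"dy":0,"dz":0,"spin":0},{"dx":0,"dy":0,"dz":0,"spin":0}])

```text
time: 21.6
ee_pos: [0.6438, 0.0257, 0.254]
eef_rot: [0.998, 0.056, 0.001, 0.0]
ft_force: [-0.5, -0.3, -1.5]
width: 0.0608
grip_force: 19.9
```

Emit:
move_arm(steps=[{"dx":0,"dy":0,"dz":0.15,"spin":0},{"dx":0,"dy":0,"dz":0.1,"spin":0}])

```text
time: 21.8
ee_pos: [0.6437, 0.0256, 0.2512]
eef_rot: [0.998, 0.056, 0.0, 0.0]
ft_force: [-0.1, 1.1, -1.8]
width: 0.061
grip_force: 19.9
```

Emit:
move_arm(steps=[{"dx":0,"dy":0,"dz":0.08,"spin":0},{"dx":0,"dy":0,"dz":0,"spin":0}])

```text
time: 22.0
ee_pos: [0.6436, 0.0256, 0.25]
eef_rot: [0.998, 0.056, -0.0, 0.0]
ft_force: [-0.3, -0.3, -1.9]
width: 0.0611
grip_force: 19.9
```

```bash
python3 - <<'E'
from h import *
st()
E
```

```text
t 22.0 p [0.6436 0.0256 0.25  ] tray [0.0653 0.0026] q [ 9.984e-01  5.590e-02 -0.000e+00  1.000e-04] yaw 0.11176346709415853 F [-0.29 -0.27 -1.92] w 0.06106718306374707
```

Emit:
move_arm(steps=[{"dx":0,"dy":0.13,"dz":0.1,"spin":0},{"dx":0,"dy":0,"dz":0.06,"spin":0},{"dx":0,"dy":0,"dz":0,"spin":0}])

```text
time: 22.3
ee_pos: [0.6437, 0.0242, 0.2483]
eef_rot: [0.998, 0.056, -0.0, 0.0]
ft_force: [0.4, -0.9, -2.3]
width: 0.0612
grip_force: 19.9
```

Emit:
move_arm(steps=[{"dx":0,"dy":0,"dz":0.05,"spin":0},{"dx":0,"dy":0,"dz":0,"spin":0}])

```text
time: 22.5
ee_pos: [0.6437, 0.0243, 0.2479]
eef_rot: [0.998, 0.056, -0.0, 0.0]
ft_force: [-1.1, -0.5, -1.3]
width: 0.0606
grip_force: 19.9
```

Emit:
move_arm(steps=[{"dx":0,"dy":0,"dz":0.05,"spin":0},{"dx":0,"dy":0,"dz":0,"spin":0}])

```text
time: 22.7
ee_pos: [0.6438, 0.0244, 0.2477]
eef_rot: [0.998, 0.056, 0.0, 0.0]
ft_force: [0.3, -0.1, 0.1]
width: 0.0611
grip_force: 19.9
```

Emit:
move_arm(steps=[{"dx":0,"dy":0,"dz":0,"spin":0},{"dx":0,"dy":0,"dz":0,"spin":0},{"dx":0,"dy":0,"dz":0,"spin":0},{"dx":0,"dy":0,"dz":0,"spin":0}], claw=8.6)

```text
time: 23.1
ee_pos: [0.6438, 0.0243, 0.2475]
eef_rot: [0.998, 0.056, 0.0, 0.0]
ft_force: [-0.9, 0.8, -0.6]
width: 0.0829
grip_force: 0.0
```

Emit:
move_arm(steps=[{"dx":0,"dy":0,"dz":-0.5,"spin":0},{"dx":0,"dy":0,"dz":-1.5,"spin":0},{"dx":0,"dy":0,"dz":-3,"spin":0},{"dx":0,"dy":0,"dz":-3,"spin":0},{"dx":0,"dy":0,"dz":-3,"spin":0},{"dx":0,"dy":0,"dz":-2,"spin":0},{"dx":-2,"dy":0,"dz":0,"spin":0},{"dx":-4,"dy":0,"dz":0,"spin":0},{"dx":-4,"dy":0,"dz":0,"spin":0},{"dx":-2,"dy":0,"dz":0,"spin":0},{"dx":0,"dy":0,"dz":0,"spin":0}])

```text
time: 24.2
ee_pos: [0.5226, 0.0109, 0.3792]
eef_rot: [0.998, 0.056, 0.001, 0.001]
ft_force: [0.4, 0.1, -0.4]
width: 0.0861
grip_force: 0.0
```

```bash
python3 - <<'E'
from h import *
st();i=snap('side');w=snap('wrist')
m=cv2.inRange(cv2.cvtColor(w['img'],cv2.COLOR_RGB2HSV),(0,80,60),(20,255,255));m[:,:200]=0;m[:,450:]=0;m[240:]=0
p=cv2.findNonZero(m);(u,v),rad=cv2.minEnclosingCircle(p);print(u,v,rad,T(ray(w,u,v,.017)),pix(w,[*(O+e*.065+cn*.0012),.107]))
o=np.zeros((600,640,3),np.uint8);o[:300]=w['img'][:300];o[300:]=cv2.resize(i['img'][130:280,200:520],(640,300))
cv2.imwrite('pics/p7.png',o[:,:,::-1])
E
```

```text
t 24.2 p [0.5226 0.0109 0.3792] tray [-0.0566  0.0015] q [9.984e-01 5.580e-02 7.000e-04 1.100e-03] yaw 0.11161593070311074 F [ 0.36  0.06 -0.4 ] w 0.08609288153276898
321.8009033203125 78.89340209960938 36.849700927734375 [0.0637 0.0015] [322.52770398  60.80886956]
```

View pics/p7.png

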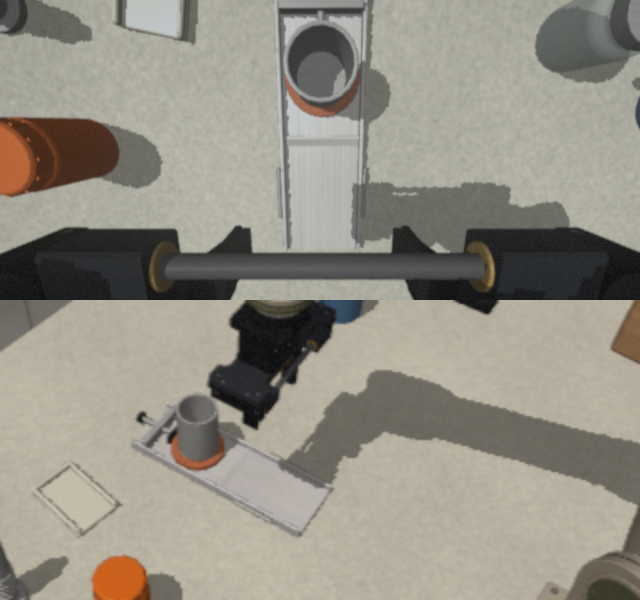

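The cup stands upright on the middle of the coaster: its rim centre is at (321.5,61), against (322.5,60.8) predicted. The bystanders in view look undisturbed and the arm is clear.

```bash
python3 -c "
from bench import job
print(job.close_job())"
```

```text
the job is handed in; nothing more can be done
None
```

I pushed the coaster flat into the pocket and held it against the screw foot at about 8 N for a second, then stood the cup upright on its middle and let go; I handed the job in at about 24 s on the robot's clock, and no verdict came back.

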